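# Close the retaining bar of the loaded tube shaker

### The job

Two shakers stand on the lab bench, each with a slotted retaining bar swung open on its loose pivot bolt. On the shaker that carries the red tube rack, swing the bar about its bolt until its slot drops over the bare brass stud and the bar lies flat on the deck, then let go. Do not shift the red rack or the other shaker's bar.

Things in the scene. Friction and masses are not known exactly. Their poses are not given: they have to be found in the camera images.
- red_grip (a point): Centre of the upright yellow grip fin on the retaining bar of the red rack's shaker. Fin 50 mm long (along the bar), 14 thick, 44 tall; its top is 22 mm above this point, the bar's underside 28 mm below. Axes: x along the bar from pivot hole to slot, y across, z up. The pivot hole (24 mm wide) is centred 90 mm from here along -x. Bar loose, 0.15 to 0.31 kg, balanced about at the fin.
- red_slot (a point): Centre of the slot in the same bar, at the bar's underside, 90 mm beyond the fin; axes as the fin's. Slot: closed oblong window, 40 mm along the bar, 26 across. Bar: flat aluminium, 245 x 50 x 6 mm; two rubber bumpers on its rack side reach 36 mm from its centre line. At the start it lies flat on the deck, swung open 0.6 to 1.25 rad towards the robot; seen from above it closes clockwise.
- red_bolt (a point): Foot of the loose pivot bolt of the red rack's shaker: on its axis, at the deck's top (75 mm above the bench). Shank 10 mm thick, through the bar's pivot hole; its black round head, 34 mm wide, begins 52 mm and ends 64 mm above the deck, so the bar can be lifted at most about 45 mm and cannot come off.
- red_stud (a point): Foot of the bare brass stud on the same deck: on its axis, at the deck's top, 180 mm from the pivot bolt. 8 mm thick, tapered tip, 22 mm tall, in a flat orange painted ring 36 mm wide: the bar's underside must rise more than 22 mm to pass over it. Axes: y from bolt to stud, x towards the rack, z up. Deck 300 x 260 mm, grey, on a white case.
- red_rack_mid (a point): Middle of the red tube rack (84 x 125 x 36 mm, white tube caps up to 41 mm above the deck; this point is 18 mm above the deck). It stands loose inside a low three-sided steel fence on the deck, its near face about 55 mm beyond the line from bolt to stud. It is to stay where it is.
- blue_grip (a point): Centre of the yellow grip fin on the same kind of bar on the other shaker, which carries the blue tube rack. This bar is to stay where it is. The two shakers may be either way round, left or right.

How it is judged:
At the end, for the whole second after the job is handed in: The brass stud of the red rack's shaker stands in the slot of its bar (stud within 20 mm along and 14 mm across the bar of the slot's centre), and the bar lies flat on the deck (within 5 mm in height and 0.06 rad of tilt) and along the line from bolt to stud (within 10 degrees) (x of red_stud in the frame of red_slot between -0.02 and 0.02 m and y of red_stud in the frame of red_slot between -0.014 and 0.014 m and z of red_stud in the frame of red_slot between -0.005 and 0.005 m and angle between red_grip's own z axis and vertical below 0.06 rad and angle between the x axis of red_grip and the y axis of red_stud, either way round below 0.175 rad); the robot touches nothing.
It fails at once if the red tube rack is shifted by more than 15 mm (distance of red_rack_mid from where it was at the start of the episode above 0.015 m).
It fails at once if the other shaker's bar is shifted by more than 15 mm (distance of blue_grip from where it was at the start of the episode above 0.015 m).
It also fails if it takes over 35 s, if anything falls off the work surface, if the arm or the gripper's body presses on something with over 40 N, if the wrist force passes 120 N, or if a joint passes its speed limit or range.

### The arm

A 6-joint arm with a two-finger parallel gripper is mounted at the origin on the work surface. World frame = base frame: x ahead of the robot, y to its left, z up, the work surface at z = 0. Lengths are in m, angles in rad, forces in N, time in s.
With the tool pointing down it reaches from about 0.35 to 0.975 m from the base axis. Payload 4.9 kg.
Tool frame: the origin (TCP) lies midway between the tips of the shut fingers; the grasp point (between the pads) lies 19 mm behind it; z points along the fingers, y is the direction in which the jaws open and shut (so a half turn about z gives the same grasp; the last joint's range is limited). The gripper opens to 85 mm and grips with 20 to 120 N. Pads are 22 mm wide; open, the fingers measure 114 mm over their backs; the gripper's body (76 mm by 85 mm) begins 54 mm behind the grasp point. The pads swing forward as they close: fully open they stand 13 mm farther back than shut.
Start: joints at [-1.288, 0.053, 1.613, -0, 1.476, -0.119], TCP at [0.244, -0.575, 0.231] pointing down, gripper open.
Joint ranges: [-3.01, 3.01], [-1.01, 2.22], [0.06, 2.58], [-1.02, 4.17], [0.09, 2.62], [-3.14, 3.14]. Speed limits (rad/s): [2.57, 2.57, 3.14, 3.14, 3.14, 3.14].

### API

Orientations are given as a rotation vector (axis times angle).
In Python, from station import ctrl gives the robot as it stands.
- The arm moves only by the tool drive_tool, never from a script. Its argument "moves" is one flat list of numbers, 7 for each row, row after row: the turn, a rotation vector about the world's x, y, z in degrees, then the shift along the world's x, y, z in m, then the closure, from 0 (fully open) to 1 (shut). A call has exactly 5 rows; each row shifts and turns the commanded pose from where the row before left it; what a row does not reach is not made up. A row lasts 1/8 s, in which the tool goes at most 62.5 mm and 10.7 degrees, less where a joint would pass 70% of its speed; a pose out of reach is approached as far as the arm can. A call is refused whole if a number of a shift passes 0.0625 or a number of a turn 10.7, either way. A call with a gripper value outside its range is refused whole. The fingers move at their own pace and stop on an object; "newtons" is the grip in N (left out, the last holds). Time passes only in rows, so rows that do not move let the fingers close, or fill a call up. It gives the time, the measured TCP pose, the force and the opening at its end, in the units of the state.
- ctrl.get_obs(): the state, without advancing time (a new reading comes with each control period).
- ctrl.get_image(name): name is "scene" or "side" or "wrist"; returns the picture (420x560x3 uint8, red, green, blue); there is no depth.
- ctrl.get_calibration(name): a dict with "fx", "fy", "cx", "cy" (pixels), "k1" (the pictures are not rectified: a ray, as slopes to the right and down, at radius r is drawn at 1 + k1 r^2 times it, then the intrinsics apply), "rvec" (rotation vector, rad) and "tvec" (3), from world to camera coordinates, as OpenCV has them; the wrist camera has in their place "T_tool_cam" (4x4, takes a point from camera to tool coordinates, whose origin is the TCP and whose axes are the flange's). Camera axes: x right, y down, z forward; pixel columns grow to the right and rows downward; lengths in m; the calibration is good to about 2 mm. A picture is of the moment at which its call begins: read the wrist's pose just before it. get_calibration takes no time and is no camera call.
- ctrl.finish_job(): hands the job in, once; it reports no verdict.
The state is a dict: "t": time; "q": joint angles; "dq": joint speeds; "effort": joint torques, N m; "tool_pos": TCP position; "tool_rot": TCP orientation; "contact_force": force on the tool from outside, world axes, zero at the start; "wrist_torque": the same for the moment, N m; "opening": finger opening in m.
Only numpy, scipy, OpenCV 4.12 (cv2) and the standard library are available. Lean on these libraries where they do the work, as an engineer would, in place of code of your own. Each camera call takes 0.05 s, during which the arm holds its last target.

## Working session

There is one attempt and no reset: what is moved stays moved. The work goes in short steps, Python scripts to look and compute and a tool call to move; the robot and the scene stay as the last step left them, time stands still between calls to the robot, and variables do not carry over. Pictures are saved under pics/ and viewed, and the job is handed in when it is done.

Besides the shell and the picture viewer there is one more tool, called as a command line: name --argument value ..., lists and objects as JSON in quotes. drive_tool: Moves the arm, as the interface text tells. Its arguments: {"type":"object","properties":{"moves":{"type":"array","items":{"type":"number"}},"newtons":{"type":"number"}},"required":["moves"]}

```bash
mkdir -p pics; ls; python3 - <<'E'
from station import ctrl
import cv2
o=ctrl.get_obs();print(o)
for n in ["scene","side","wrist"]:
    im=ctrl.get_image(n);cv2.imwrite(f"pics/{n}0.png",im[:,:,::-1]);print(n,ctrl.get_calibration(n))
E
```

```text
pics
{'t': 0.0, 'q': array([-1.28799889e+00,  5.33828887e-02,  1.61428120e+00,  4.84836582e-07,
        1.47599569e+00, -1.19018652e-01]), 'dq': array([-2.78583403e-03,  1.28377949e-05, -3.32198964e-04, -5.14176085e-04,
       -7.18062466e-04, -8.72819880e-05]), 'effort': array([-4.00331346e-04, -3.93683052e+01, -3.70174956e+01, -1.10913165e-04,
        7.02421035e-03, -4.46780874e-06]), 'tool_pos': array([ 0.24424803, -0.57462824,  0.23005452]), 'tool_rot': array([-3.07638315e+00, -6.26522475e-01,  2.64671932e-04]), 'contact_force': array([0.16864038, 0.20802037, 0.16338018]), 'wrist_torque': array([ 0.07363048, -0.02332512, -0.00272588]), 'opening': 0.08549746875362037}
scene {'fx': 455.0688014669501, 'fy': 455.0688014669501, 'cx': 274.1875503469689, 'cy': 203.50899712571405, 'k1': -0.15260626206138705, 'rvec': array([ 2.07992665,  1.43341489, -0.4996348 ]), 'tvec': array([-0.1940696 , -0.34770835,  1.30058745])}
side {'fx': 425.1572765073832, 'fy': 425.1572765073832, 'cx': 279.2834418407039, 'cy': 203.77536302780985, 'k1': -0.1303720236951936, 'rvec': array([ 0.35487371, -2.63952268,  1.43535436]), 'tvec': array([0.52823216, 0.21713805, 0.68709563])}
wrist {'fx': 367.7610159653281, 'fy': 367.7610159653281, 'cx': 284.68296464362714, 'cy': 209.3911279819027, 'k1': 0.008929967768316179, 'T_tool_cam': array([[-1.04998094e-03, -9.51337736e-01, -3.08148356e-01,
         7.78718113e-02],
       [ 9.99999420e-01, -1.07235265e-03, -9.67416861e-05,
         1.45676015e-03],
       [-2.38409690e-04, -3.08148279e-01,  9.51338311e-01,
        -1.43214249e-01],
       [ 0.00000000e+00,  0.00000000e+00,  0.00000000e+00,
         1.00000000e+00]])}
```

View pics/scene0.png

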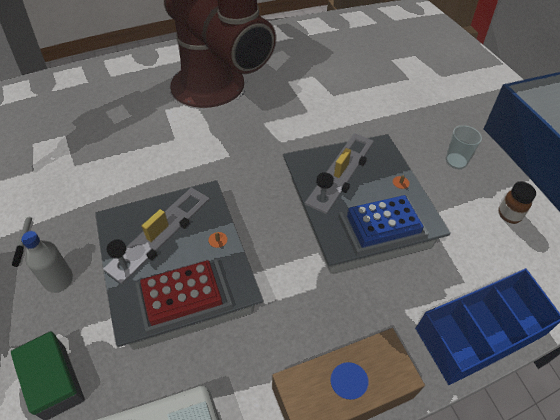

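View pics/side0.png

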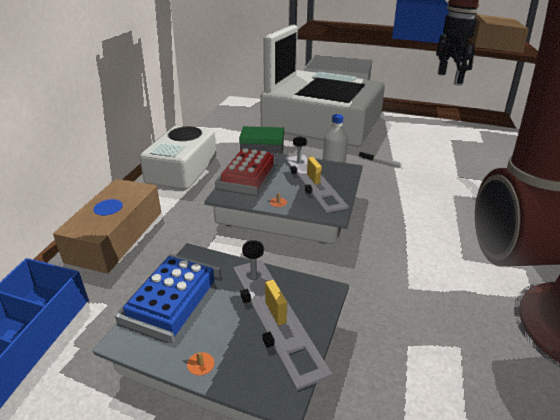

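View pics/wrist0.png

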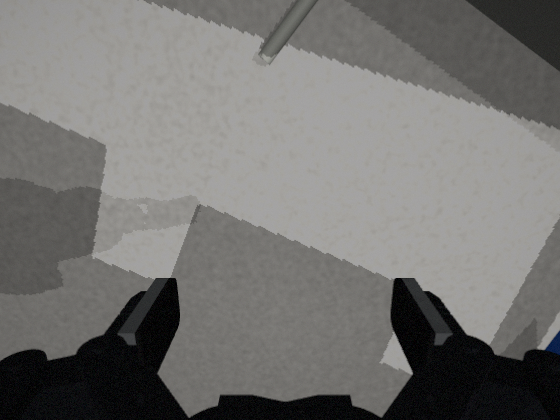

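Scene view: red shaker on the left (fin ~(154,224), stud ring ~(218,240), bolt head ~(117,250), slot ~(190,203)). In the side view it is the far one (fin ~(314,170), ring ~(278,201), slot ~(328,200)). Next I'll measure these points.

```bash
cat > h.py <<'E'
import numpy as np, cv2
from scipy.spatial.transform import Rotation as R
from station import ctrl
def cam(n,obs=None):
    c=ctrl.get_calibration(n)
    K=np.array([[c['fx'],0,c['cx']],[0,c['fy'],c['cy']],[0,0,1]])
    if n=='wrist':
        T=np.eye(4);T[:3,:3]=R.from_rotvec(obs['tool_rot']).as_matrix();T[:3,3]=obs['tool_pos']
        W=T@c['T_tool_cam']; Rcw=W[:3,:3];o=W[:3,3]
    else:
        Rw=R.from_rotvec(c['rvec']).as_matrix();Rcw=Rw.T;o=-Rw.T@c['tvec']
    return K,np.array([c['k1'],0,0,0,0]),Rcw,o
def ray(C,p):
    K,d,Rm,o=C
    u=cv2.undistortPoints(np.array([[p]],float),K,d)[0,0]
    v=Rm@np.array([u[0],u[1],1]);return o,v/np.linalg.norm(v)
def plane(C,p,z):
    o,v=ray(C,p);return o+v*(z-o[2])/v[2]
def tri(C1,p1,C2,p2):
    o1,v1=ray(C1,p1);o2,v2=ray(C2,p2)
    s=np.linalg.lstsq(np.c_[v1,-v2],o2-o1,rcond=None)[0]
    a=o1+s[0]*v1;b=o2+s[1]*v2
    return (a+b)/2,np.linalg.norm(a-b)
def proj(C,P):
    K,d,Rm,o=C
    return cv2.projectPoints(np.array([P],float),R.from_matrix(Rm.T).as_rotvec(),-Rm.T@o,K,d)[0].reshape(2)
def blobs(im,lo,hi,mina=20):
    h=cv2.cvtColor(im,cv2.COLOR_RGB2HSV);m=cv2.inRange(h,lo,hi)
    n,l,s,c=cv2.connectedComponentsWithStats(m)
    return [(s[i].tolist(),c[i].round(1)) for i in range(1,n) if s[i][4]>=mina],m,l
E
python3 - <<'E'
from h import *
for n in ['scene','side']:
    im=cv2.imread(f'pics/{n}0.png')[:,:,::-1].copy()
    print(n,'yellow',blobs(im,(18,120,90),(32,255,255))[0]);print(' orange',blobs(im,(3,150,120),(16,255,255))[0])
    x,y,w,h=(90,170,160,120) if n=='scene' else (200,120,180,135)
    cv2.imwrite(f'pics/{n}0c.png',cv2.resize(im[y:y+h,x:x+w,::-1],None,fx=4.4 if n=='side' else 5,fy=4.4 if n=='side' else 5,interpolation=cv2.INTER_CUBIC))
E
```

```text
scene yellow [([334, 149, 17, 29, 173], array([340.8, 161.6])), ([142, 209, 23, 32, 190], array([151.7, 221.6]))]
 orange [([393, 177, 11, 12, 69], array([397.4, 182.3])), ([403, 178, 6, 9, 34], array([405.8, 182.1])), ([209, 233, 10, 14, 88], array([213. , 240.6])), ([218, 232, 9, 14, 67], array([222.7, 237.9]))]
side yellow [([308, 157, 14, 27, 183], array([315.6, 169.2])), ([265, 280, 22, 45, 570], array([276.1, 301.4])), ([197, 354, 6, 11, 40], array([199.8, 358.8]))]
 orange [([270, 198, 16, 8, 74], array([278.1, 202.3])), ([187, 353, 27, 22, 395], array([200.5, 364. ]))]
```

View pics/scene0c.png

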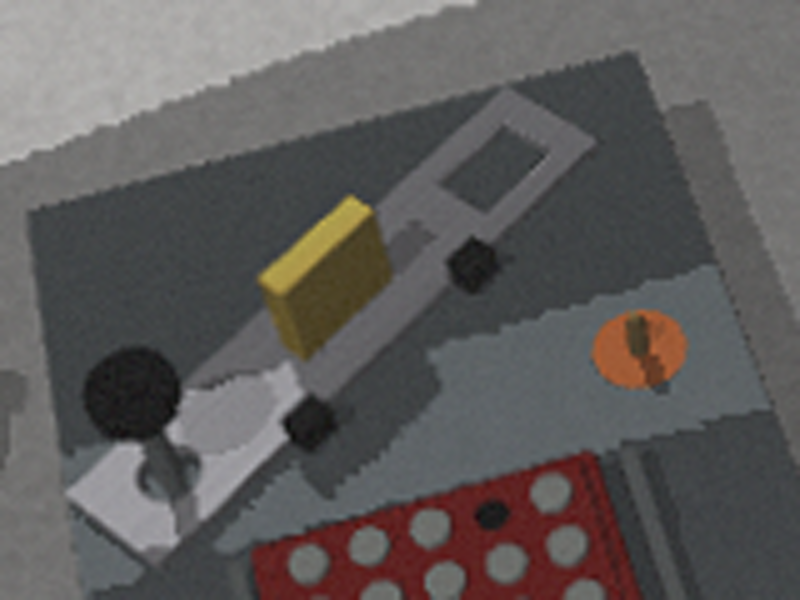

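View pics/side0c.png

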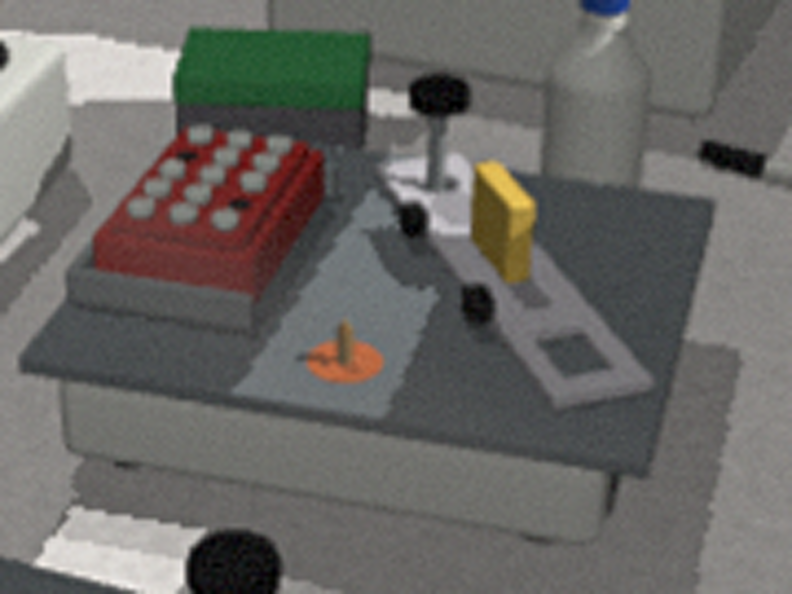

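```bash
python3 - <<'E'
from h import *
S=cam('scene');D=cam('side')
s=lambda x,y:(90+x/5-.4,170+y/5-.4)
d=lambda x,y:(200+x/4.4-.4,120+y/4.4-.4)
P={}
for n,a,b,z in [('ring',(641,348),(345,361),.075),('studtip',(636,318),(344,322),.097),('head',(132,393),(440,93),.133),('slot',(496,170),(575,352),.081),('fintop',(317,244),(506,186),.125),('farL',(510,87),(652,382),.081),('farR',(595,142),(560,400),.08)]:
    p,e=tri(S,s(*a),D,d(*b));P[n]=p
    print(n,p.round(4),'gap',round(e,4),'plane scene',plane(S,s(*a),z).round(4)[:2],'side',plane(D,d(*b),z).round(4)[:2])
h=P['head'];
for n in ['ring','slot','fintop']:
    v=(P[n]-h)[:2];print(n,np.linalg.norm(v),np.degrees(np.arctan2(v[1],v[0])))
v=(P['slot']-P['fintop'])[:2];print(np.linalg.norm(v),np.degrees(np.arctan2(v[1],v[0])))
o=ctrl.get_obs();print(R.from_rotvec(o['tool_rot']).as_matrix().round(3))
E
```

```text
ring [ 0.5874 -0.135   0.0749] gap 0.0018 plane scene [ 0.5885 -0.1346] side [ 0.5869 -0.1359]
studtip [ 0.5883 -0.1354  0.096 ] gap 0.0021 plane scene [ 0.5901 -0.135 ] side [ 0.5873 -0.135 ]
head [ 0.5844 -0.3158  0.1335] gap 0.002 plane scene [ 0.5852 -0.3153] side [ 0.5842 -0.3185]
slot [ 0.484  -0.1659  0.0783] gap 0.0037 plane scene [ 0.4885 -0.1653] side [ 0.4824 -0.1641]
fintop [ 0.5334 -0.2406  0.1225] gap 0.0019 plane scene [ 0.5366 -0.2401] side [ 0.5321 -0.2373]
farL [ 0.4447 -0.1491  0.0797] gap 0.002 plane scene [ 0.4472 -0.1488] side [ 0.444  -0.1483]
farR [ 0.484  -0.124   0.0782] gap 0.0035 plane scene [ 0.4876 -0.1236] side [ 0.4826 -0.1235]
ring 0.18076803832446078 89.0402690617339
slot 0.18037961861102714 123.79894569970021
fintop 0.09083361023389187 124.14682526368196
0.08954938094633827 123.4460771259843
[[ 0.92   0.391 -0.   ]
 [ 0.391 -0.92   0.002]
 [ 0.    -0.002 -1.   ]]
```

Both views agree to within about 3 mm and match the given sizes: bolt to ring 181 mm, bolt to fin 91 mm, ring at z 0.075 and fin top at z about 0.123. The bar lies at 124° and the closed line at 89°. I'll move over the fin with the jaws across the bar, which takes a yaw of +101°.

drive_tool --moves '[0,0,10.1,0.029,0.0335,0,0,0,0,10.1,0.029,0.0335,0,0,0,0,10.1,0.029,0.0335,0,0,0,0,10.1,0.029,0.0335,0,0,0,0,10.1,0.029,0.0335,0,0]' --newtons 60

```text
t: 0.78
tool_pos: [0.3901, -0.4064, 0.2309]
tool_rot: [-2.511, -1.887, -0.0]
contact_force: [-0.4, -0.5, 0.1]
opening: 0.0854
```

drive_tool --moves '[0,0,10.1,0.029,0.0335,0,0,0,0,10.1,0.029,0.0335,0,0,0,0,10.1,0.029,0.0335,0,0,0,0,10.1,0.029,0.0335,0,0,0,0,10.1,0.029,0.0335,0,0]'

```text
t: 1.4
tool_pos: [0.535, -0.2389, 0.231]
tool_rot: [-1.466, -2.778, 0.0]
contact_force: [-0.9, 0.3, 0.9]
opening: 0.085
```

```bash
python3 - <<'E'
from h import *
o=ctrl.get_obs();im=ctrl.get_image('wrist');cv2.imwrite('pics/w1.png',im[:,:,::-1])
Rm=R.from_rotvec(o['tool_rot']).as_matrix()
print(o['t'],o['tool_pos'].round(4),'yaw of y',np.degrees(np.arctan2(Rm[1,1],Rm[0,1])),Rm[2].round(3),o['q'].round(2))
W=cam('wrist',o)
for P in [(.5334,-.2406,.1235),(.4855,-.165,.081),(.5865,-.135,.075),(.585,-.316,.139)]: print(P,proj(W,P).round(1))
print(blobs(im,(18,120,90),(32,255,255))[0],blobs(im,(3,150,120),(16,255,255))[0])
import json;json.dump([o['tool_pos'].tolist(),o['tool_rot'].tolist()],open('w1.json','w'))
E
```

```text
1.4 [ 0.535  -0.2389  0.231 ] yaw of y 34.35478390823425 [ 0. -0. -1.] [-0.55 -0.04  1.71 -0.    1.48 -1.15]
(0.5334, -0.2406, 0.1235) [283.5 205.5]
(0.4855, -0.165, 0.081) [287.7  74.4]
(0.5865, -0.135, 0.075) [414.5 118. ]
(0.585, -0.316, 0.139) [283.8 328. ]
[([410, 115, 17, 11, 138], array([418.2, 119.9])), ([274, 162, 20, 77, 1471], array([283.4, 200.1]))] [([392, 96, 45, 47, 1488], array([413.8, 118.7]))]
```

View pics/w1.png

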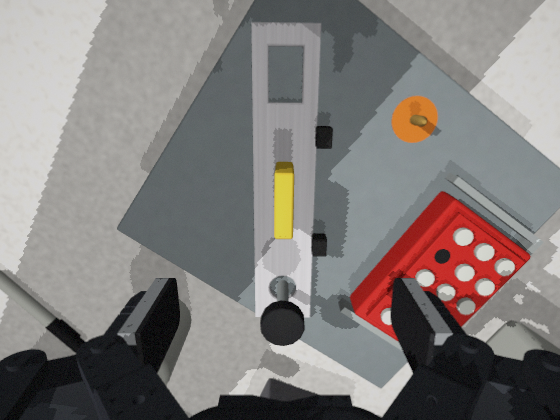

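Wrist view: fin top centre at ~(284,203), slot at ~(285.5,73.5), ring at (413.8,118.7) and bolt head at ~(282,323). These lie within a few pixels of the predictions, so I'll refine on planes.

```bash
python3 - <<'E'
from h import *
import json
a,b=json.load(open('w1.json'));W=cam('wrist',{'tool_pos':np.array(a),'tool_rot':np.array(b)})
im=cv2.imread('pics/w1.png')[:,:,::-1].copy()
S=cam('scene');D=cam('side')
s=lambda x,y:(90+x/5-.4,170+y/5-.4)
d=lambda x,y:(200+x/4.4-.4,120+y/4.4-.4)
for n,p,z,c in [('fin',(284,203),.125,s(317,244)),('slot',(285.5,73.5),.081,s(496,170)),('ring',(413.8,118.7),.075,s(641,348)),('head',(282,323),.136,s(132,393))]:
    t,e=tri(W,p,S,c)
    print(n,plane(W,p,z).round(4),'tri',t.round(4),round(e,4))
for p in [(275,170),(294,170),(275,237),(293,237)]: print(plane(W,p,.125).round(4))
h=plane(W,(282,323),.136)
E
```

```text
fin [ 0.5324 -0.2385  0.125 ] tri [ 0.5331 -0.2399  0.1206] 0.0006
slot [ 0.4838 -0.1654  0.081 ] tri [ 0.4837 -0.165   0.0753] 0.0003
ring [ 0.5864 -0.1358  0.075 ] tri [ 0.5871 -0.1349  0.0729] 0.0011
head [ 0.5826 -0.3149  0.136 ] tri [ 0.5842 -0.3162  0.1324] 0.0016
[ 0.5139 -0.2224  0.125 ]
[ 0.5247 -0.215   0.125 ]
[ 0.5415 -0.2636  0.125 ]
[ 0.5524 -0.2562  0.125 ]
```

drive_tool --moves '[0,0,0,-0.002,0,-0.04,0,0,0,0,0,0,-0.04,0,0,0,0,0,0,-0.03,0,0,0,0,0,0,-0.02,0,0,0,0,0,0,-0.011,0]'

```text
t: 2.08
tool_pos: [0.532, -0.2401, 0.0892]
tool_rot: [-1.474, -2.773, -0.0]
contact_force: [-0.2, 1.0, 0.8]
opening: 0.0851
```

drive_tool --moves '[0,0,0,0,0,0,0.5,0,0,0,0,0,0,1,0,0,0,0,0,0,1,0,0,0,0,0,0,1,0,0,0,0,0,0,1]' --newtons 60

```text
t: 2.7
tool_pos: [0.5332, -0.2405, 0.0914]
tool_rot: [1.473, 2.772, 0.0]
contact_force: [0.5, 0.4, 3.3]
opening: 0.0132
```

Gripped at 13 mm opening on the 14 mm fin. Now I'll lift 31 mm.

drive_tool --moves '[0,0,0,0,0,0.008,1,0,0,0,0,0,0.008,1,0,0,0,0,0,0.008,1,0,0,0,0,0,0.007,1,0,0,0,0,0,0,1]'

```text
t: 3.32
tool_pos: [0.5329, -0.2405, 0.1223]
tool_rot: [1.474, 2.773, -0.0]
contact_force: [-0.1, -0.0, -2.9]
opening: 0.0132
```

```bash
python3 - <<'E'
from h import *
o=ctrl.get_obs();print(o['tool_pos'].round(4),o['contact_force'].round(1),o['wrist_torque'].round(2),o['opening'])
for n in ['side','wrist']:
    im=ctrl.get_image(n)
    if n=='side': im=cv2.resize(im[110:260,190:390],None,fx=4,fy=4,interpolation=cv2.INTER_CUBIC)
    cv2.imwrite(f'pics/{n}2.png',im[:,:,::-1])
# rotation plan
b=np.array([.5843,-.3160]);st=np.array([.5872,-.1352])
g=o['tool_pos'][:2];v=g-b;print('fin rad',np.linalg.norm(v),np.degrees(np.arctan2(v[1],v[0])))
a0=np.degrees(np.arctan2(v[1],v[0]));u=st-b;a1=np.degrees(np.arctan2(u[1],u[0]));print('a1',a1)
prev=g
for a in np.linspace(a0,a1,8)[1:]:
    p=b+.0905*np.array([np.cos(np.radians(a)),np.sin(np.radians(a))]);print(round(a,1),p.round(4),(p-prev).round(4));prev=p
E
```

```text
[ 0.5329 -0.2405  0.1223] [-0.1 -0.  -2.9] [-0.02  0.05  0.  ] 0.013248498199952706
fin rad 0.09133365187619015 124.25786121401372
a1 89.08106463869763
119.2 [ 0.5401 -0.237 ] [0.0072 0.0035]
114.2 [ 0.5472 -0.2335] [0.0071 0.0036]
109.2 [ 0.5546 -0.2305] [0.0074 0.0029]
104.2 [ 0.5622 -0.2282] [0.0076 0.0023]
99.1 [ 0.5699 -0.2266] [0.0078 0.0016]
94.1 [ 0.5778 -0.2257] [0.0079 0.0009]
89.1 [ 0.5858 -0.2255] [0.0079 0.0002]
```

View pics/side2.png

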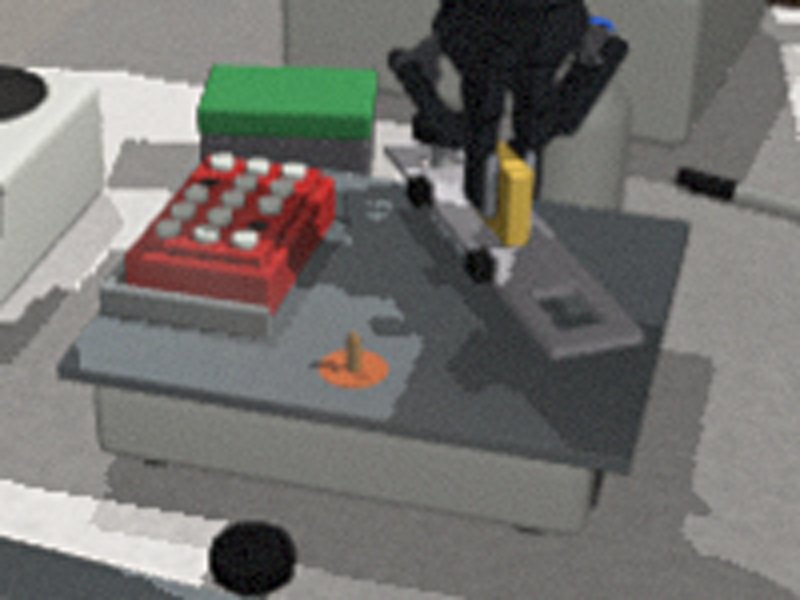

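View pics/wrist2.png

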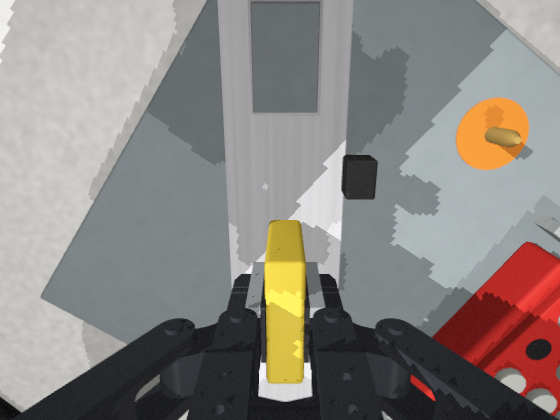

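The bar is lifted level with about 9 mm of clearance over the stud. Now I'll swing it −35° about the bolt.

drive_tool --moves '[0,0,-5,0.0072,0.0035,0,1,0,0,-5,0.0071,0.0036,0,1,0,0,-5,0.0074,0.003,0,1,0,0,-5,0.0076,0.0023,0,1,0,0,-5,0.0078,0.0016,0,1]'

```text
t: 4.05
tool_pos: [0.5694, -0.2259, 0.1206]
tool_rot: [-2.042, -2.386, 0.0]
contact_force: [-0.1, 1.0, -3.2]
opening: 0.0132
```

drive_tool --moves '[0,0,-5,0.0079,0.0009,0,1,0,0,-5,0.0079,0.0002,0,1,0,0,0,0,0,0,1,0,0,0,0,0,0,1,0,0,0,0,0,0,1]'

```text
t: 4.68
tool_pos: [0.5849, -0.2251, 0.1211]
tool_rot: [-2.239, -2.203, 0.0]
contact_force: [0.1, 0.0, -2.7]
opening: 0.0131
```

```bash
python3 - <<'E'
from h import *
o=ctrl.get_obs();Rm=R.from_rotvec(o['tool_rot']).as_matrix();print(o['tool_pos'].round(4),np.degrees(np.arctan2(Rm[1,1],Rm[0,1])),o['contact_force'].round(1),o['wrist_torque'].round(2),o['opening'])
im=ctrl.get_image('wrist');cv2.imwrite('pics/w3.png',im[:,:,::-1])
im=ctrl.get_image('side')
im=cv2.resize(im[110:260,190:390],None,fx=4,fy=4,interpolation=cv2.INTER_CUBIC)
cv2.imwrite(f'pics/side3.png',im[:,:,::-1])
W=cam('wrist',o)
print('pred stud tip/foot',proj(W,(.5872,-.1352,.097)),proj(W,(.5872,-.1352,.075)))
for p in [(253,0),(319,0),(252,113),(319,113)]: print(plane(W,p,.112).round(4))
E
```

```text
[ 0.5849 -0.2251  0.1211] -0.9524145100511849 [ 0.1  0.  -2.7] [ 0.04 -0.    0.05] 0.01313592375349578
pred stud tip/foot [287.45584903  58.33788365] [287.15297437  62.12693415]
[ 0.5748 -0.1163  0.112 ]
[ 0.599  -0.1168  0.112 ]
[ 0.5726 -0.1564  0.112 ]
[ 0.5994 -0.1569  0.112 ]
```

View pics/w3.png

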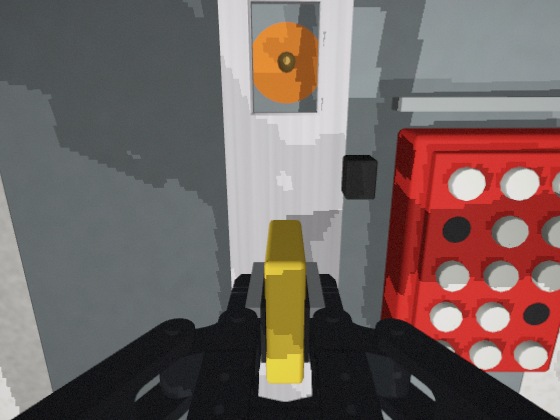

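View pics/side3.png

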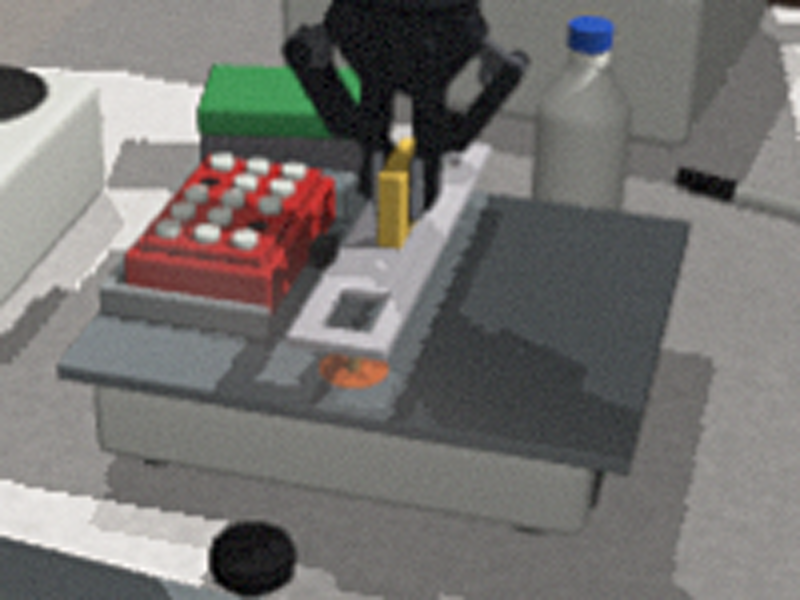

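The slot centre is at ~(0.5865, −0.1366) and the stud shows centred in the slot at px (287,61), so they are aligned to about 2 mm. Lowering straight down.

drive_tool --moves '[0,0,0,0,0,-0.008,1,0,0,0,0,0,-0.008,1,0,0,0,0,0,-0.007,1,0,0,0,0,0,-0.005,1,0,0,0,0,0,-0.002,1]'

```text
t: 5.4
tool_pos: [0.5852, -0.2251, 0.0914]
tool_rot: [-2.24, -2.202, 0.001]
contact_force: [-3.2, 2.0, 5.2]
opening: 0.0134
```

```bash
python3 - <<'E'
from h import *
o=ctrl.get_obs();print(o['tool_pos'].round(4),o['contact_force'].round(1),o['wrist_torque'].round(2),o['opening'])
im=ctrl.get_image('wrist');cv2.imwrite('pics/w4.png',im[:,:,::-1])
im=ctrl.get_image('side')
im=cv2.resize(im[110:260,190:390],None,fx=4,fy=4,interpolation=cv2.INTER_CUBIC)
cv2.imwrite(f'pics/side4.png',im[:,:,::-1])
E
```

```text
[ 0.5852 -0.2251  0.0914] [-3.2  2.   5.2] [0.16 0.51 0.01] 0.013410988635313491
```

View pics/side4.png

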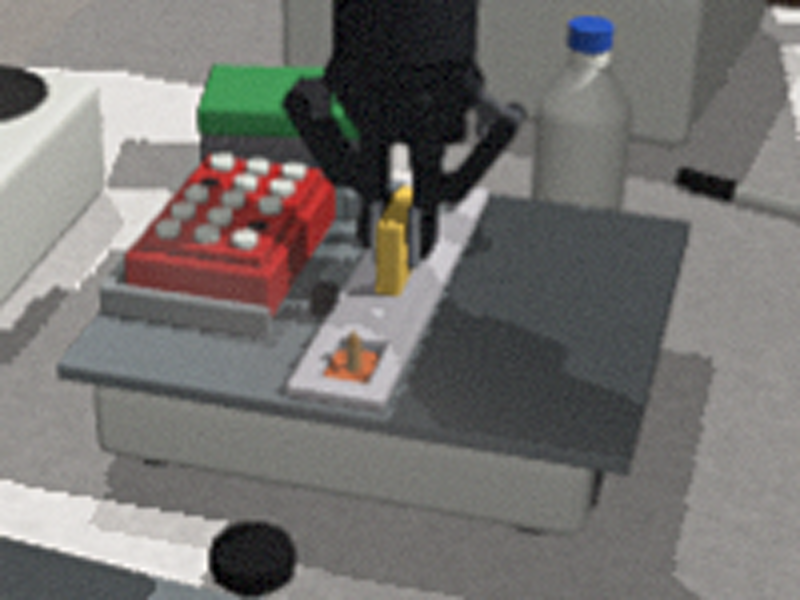

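View pics/w4.png

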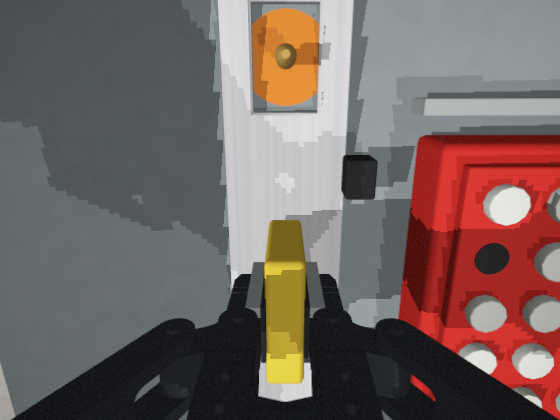

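The stud stands in the slot at px (286,56) and the bar is on the deck with a light 5 N contact. I'll open the jaws only part way, because the rack is close, and then rise.

drive_tool --moves '[0,0,0,0,0,0,0.6,0,0,0,0,0,0,0.6,0,0,0,0,0,0,0.6,0,0,0,0,0,0.01,0.6,0,0,0,0,0,0.02,0.6]'

```text
t: 6.12
tool_pos: [0.5848, -0.2249, 0.1216]
tool_rot: [-2.239, -2.201, 0.001]
contact_force: [1.2, 0.9, 0.8]
opening: 0.0339
```

drive_tool --moves '[0,0,0,0,0,0.03,0.6,0,0,0,0,0,0.03,0.6,0,0,0,0,0,0.03,0.6,0,0,0,0,0,0.03,0.6,0,0,0,0,0,0,0.6]'

```text
t: 6.75
tool_pos: [0.5871, -0.226, 0.2468]
tool_rot: [2.234, 2.197, 0.004]
contact_force: [0.2, -0.1, 0.5]
opening: 0.0344
```

```bash
python3 - <<'E'
from h import *
o=ctrl.get_obs();print(o['t'],o['tool_pos'].round(4),o['contact_force'].round(1),o['opening'])
iw=ctrl.get_image('wrist');cv2.imwrite('pics/w5.png',iw[:,:,::-1])
im=ctrl.get_image('side')
im=cv2.resize(im[110:260,190:390],None,fx=4,fy=4,interpolation=cv2.INTER_CUBIC)
cv2.imwrite(f'pics/side5.png',im[:,:,::-1])
isc=ctrl.get_image('scene')
W=cam('wrist',o)
print('orange',blobs(iw,(3,150,120),(16,255,255))[0],'yellow',blobs(iw,(18,120,90),(32,255,255))[0])
print('pred finT',proj(W,(.5858,-.2255,.125)),'slot',proj(W,(.5872,-.1352,.081)))
# rack / blue shift check in scene view
i0=cv2.imread('pics/scene0.png')[:,:,::-1].copy()
for nm,lo,hi in [('red',(0,150,60),(3,255,255)),('yellow',(18,120,90),(32,255,255))]:
    for i in (i0,isc): print(nm,blobs(i,lo,hi,60)[0])
cv2.imwrite('pics/scene5.png',isc[:,:,::-1])
E
```

```text
6.75 [ 0.5871 -0.226   0.2468] [ 0.2 -0.1  0.5] 0.03441582423631952
orange [([266, 49, 32, 47, 1284], array([281.3,  71.8]))] yellow [([277, 67, 8, 10, 67], array([280.5,  71.4])), ([272, 157, 19, 72, 1291], array([281.4, 192.6]))]
pred finT [282.28120871 197.09953463] slot [281.67157538  70.94329868]
red [([472, 0, 25, 43, 463], array([483.4,  15.7])), ([141, 261, 81, 64, 1854], array([180.3, 294.3]))]
red [([472, 0, 25, 43, 499], array([483.4,  16.4])), ([141, 261, 80, 60, 2000], array([179.4, 291.7]))]
yellow [([334, 149, 17, 29, 173], array([340.8, 161.6])), ([142, 209, 23, 32, 190], array([151.7, 221.6]))]
yellow [([334, 149, 17, 29, 175], array([340.9, 161.5])), ([153, 232, 30, 25, 500], array([168. , 243.7]))]
```

View pics/w5.png

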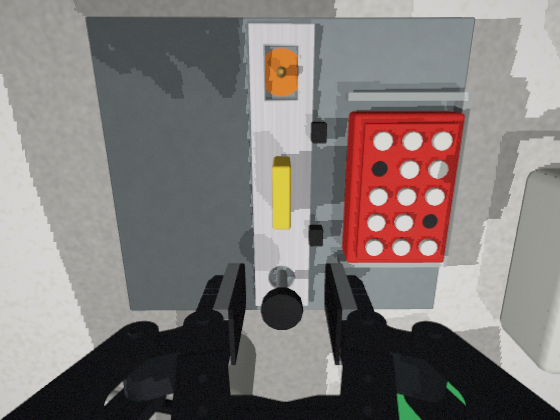

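View pics/side5.png

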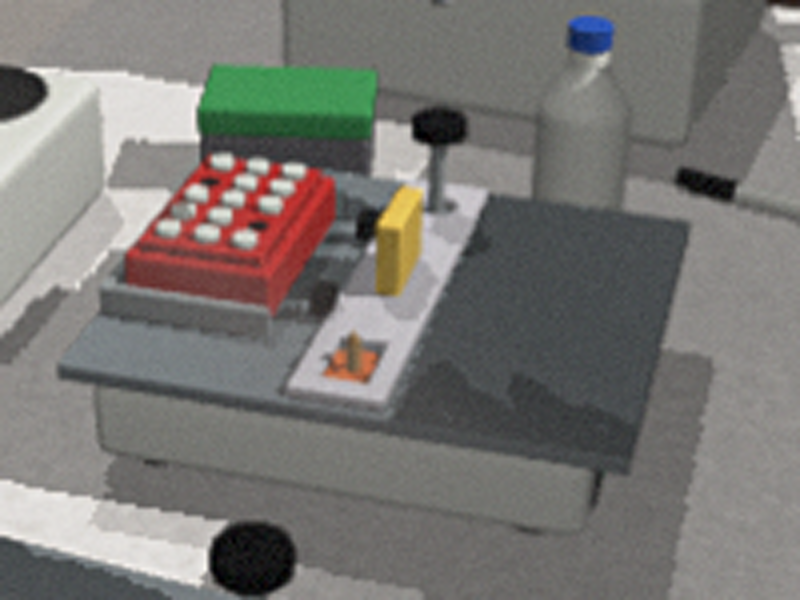

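The bar lies flat and closed along the bolt–stud line. The stud is at px (281,72) in the slot, whose centre is ~(281,72). The gripper is clear of everything, and the rack and the blue fin show no visible shift, so I'm handing in.

```bash
python3 -c "
from station import ctrl
print(ctrl.finish_job())"
```

```text
the job is handed in; nothing more can be done
None
```

The red shaker's bar is closed and I've handed the job in, with the last move ending at about 6.75 s of the 35 s. I gripped the yellow fin, lifted the bar 31 mm, swung it −35° about its bolt, lowered it over the brass stud and let go.

**Last checks:**
- **Fit:** in the wrist view the stud stands at the middle of the slot, within about 2 mm. The bar looks flat on the deck in the side view and lies along the line from bolt to stud.
- **Robot clear:** the gripper ended about 12 cm above the fin's top, with contact force under 1 N.
- **Rack and other bar:** the blue shaker's fin did not move, to 0.1 pixel in the scene view. The red rack's outline agreed to within 1 pixel, except that its lower edge came out 4 pixels shorter in the colour mask. I put that down to changed shadows, because the edges on the other sides held.

No check failed. Measured heights differed by up to 6 mm between camera pairs; I used the agreeing sideways positions and checked the heights against the given sizes.

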